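# Hang the tabbed ornament on the balanced dressing arm

### The job

Slide the keeper bar of the sloping tray fully up the slope, draw the ornament with the flat tab straight out of its pocket and hang it by its collar in the fork of the spring-balanced arm. Lower it gently with the fork until the arm carries its whole weight and has come to rest before you let go, so that the arm never lurches. Then slide the keeper bar fully back down over the two ball-topped ornaments, leaving those and everything else on the table undisturbed.

Things in the scene. Friction and masses are not known exactly. Their poses are not given: they have to be found in the camera images.
- tray: Fixed pale-wood plate 300 mm wide (its y), 100 mm up the slope, 50 mm thick, leaning 30 degrees so that its top face looks up and towards the robot. Origin on the table under the plate's middle; z up, x level, away from the robot. In this frame up the slope = (0.866, 0, 0.5); out of the pockets, square to the plate = (-0.5, 0, 0.866).
- pocket_row (a point): Centre of the mouth of the middle pocket, on the plate's top face. Axes: x up the slope, y along the row, z square to the plate, out of the pockets (leaning 30 degrees). Three round pockets, 51 mm wide and 42 mm deep, at y = -75, 0 and +75 mm from here; each holds one ornament, in any order.
- keeper (a joint): Travel in m of the keeper bar up the slope: 0 = fully down, its lower edge 9 mm upslope of the pocket centres, over the ornaments' shoulders, locking them in; 0.032 = fully up, ornaments free. Friction of about 1.6 N holds it where it is left.
- keeper_knob (a point): Centre of the keeper bar's grip knob, a steel block near the bar's +y end: 12 mm thick up the slope (its x), 20 mm wide along the row (its y), 32 mm tall square to the plate (its z, leaning 30 degrees with the tray). It stands on the 4 mm thick bar, its centre 16 mm above its foot.
- ornament_tab (a point): Centre of the flat steel tab on top of the ornament to be hung: 12 mm thick (its x, at the start up the slope), 20 mm wide (its y), 30 mm tall (its z, the ornament's axis; at the start the pocket's axis, leaning 30 degrees). The tab stands on a round collar 28 mm wide and 5 mm thick, whose underside is 20 mm below this point.
- ornament: The ornament with the tab; origin at the centre of its underside, 94 mm below the tab's centre, z along its axis. Grey stoneware body 48 mm wide, 44 mm tall, its top about level with the tray's face, so not to be gripped there; above it a neck 8 mm thick and 30 mm long up to the collar. Free of its pocket after 45 mm of travel along the axis. Mass 0.21 to 0.30 kg.
- ball_a_top (a point): Centre of the 24 mm ball on top of one of the two other ornaments (same stoneware body, a ball in place of collar and tab, 68 mm above its underside). They stay in their pockets.
- ball_b_top (a point): Centre of the 24 mm ball on top of the second ball-topped ornament. Stays in its pocket.
- fork (a joint): Angle in rad by which the arm has sunk (read at the fork). The arm is a parallelogram of bars 220 mm long that keeps the fork level. 0 = empty, at its upper stop, the bars rising 0.16 rad above level towards the fork. A spring holds it up; it starts to sink at about 1.4 N on the fork and rests at about 0.13 to 0.30 (30 to 65 mm lower) under the ornament's weight. Let go too early, it drops and swings.
- fork_seat (a point): Middle of the fork's seat, on the upper face of the two prongs, midway between them. z up; x level, from the slot's open end towards the post (200 to 300 mm behind, out of reach). Here the collar rests on the prongs (5 mm thick, 35 mm wide overall), the tab's centre 20 mm above this point. A stop 5 mm high stands 24 mm behind (+x), and a knuckle 40 mm behind reaches 50 mm down.
- fork_mouth (a point): Open end of the fork's slot, 34 mm in front (-x, towards the robot) of the seat, level with it. The slot is 13 mm wide. Upturned lips 6 mm long and 5 mm high stand on the prongs' ends here: the neck goes in level along +x, collar above the lips and stoneware body below the prongs, and the collar is then lowered behind the lips.
- candle_c (a point): Ivory pillar candle, 60 mm wide, 78 mm tall; point half-way up. Bystander.
- can_c (a point): Bare aluminium can, 56 mm wide, 100 mm tall; point half-way up. Bystander.
- spool_c (a point): Card spool of twine, 68 mm wide, 80 mm tall; point half-way up. Bystander.
- pod_a_c (a point): Dry seed pod, 64 mm wide, 60 mm tall with its stalk; point half-way up. Bystander.
- pod_b_c (a point): Smaller dry seed pod, 56 mm wide, 51 mm tall with its stalk; point half-way up. Bystander.
- scissors_c (a point): Scissors lying flat, 180 mm long. Bystander.

How it is judged (in metres and radians):
On the way, in this order (a step that is already met when the one before it is completed fails the run):
1. the keeper bar is slid up the slope, clear of the ornaments (value of joint keeper above 0.026 m), for 0.1 s.
2. the tabbed ornament is drawn out of its pocket and held by the tab (distance of ornament_tab from where it was at the start of the episode above 0.05 m and contact force between the fingers and ornament above 0.5 N), for 0.1 s.
3. the ornament hangs in the fork, the arm has sunk under it and is at rest, the gripper still on the tab (x of ornament_tab in the frame of fork_seat between -0.014 and 0.014 m and y of ornament_tab in the frame of fork_seat between -0.008 and 0.008 m and z of ornament_tab in the frame of fork_seat between 0.015 and 0.026 m and angle between ornament_tab's own z axis and vertical below 0.2 rad and velocity of joint fork between -0.06 and 0.06 rad/s and value of joint fork above 0.1 rad and contact force between the fingers and ornament above 0.2 N), for 0.2 s.
At the end, for the whole second after the job is handed in: The tabbed ornament hangs upright in the fork by its collar (within 14 mm along and 8 mm across the slot, collar resting on the prongs), released and at rest with the arm sunk under it by more than 0.08 rad; the keeper bar is back within 6 mm of fully down (x of ornament_tab in the frame of fork_seat between -0.014 and 0.014 m and y of ornament_tab in the frame of fork_seat between -0.008 and 0.008 m and z of ornament_tab in the frame of fork_seat between 0.015 and 0.026 m and angle between ornament_tab's own z axis and vertical below 0.2 rad and velocity of joint fork between -0.06 and 0.06 rad/s and value of joint fork above 0.08 rad and linear speed of ornament below 0.03 m/s and value of joint keeper below 0.006 m); the robot touches nothing.
It fails at once if the arm lurches (moves faster than 0.7 rad/s) (velocity of joint fork above 0.7 rad/s or velocity of joint fork below -0.7 rad/s).
It fails at once if a ball-topped ornament is shifted by more than 12 mm (distance of any of ball_a_top, ball_b_top from where it was at the start of the episode above 0.012 m).
It fails at once if a bystander is shifted by more than 25 mm (distance of any of candle_c, can_c, spool_c, pod_a_c, pod_b_c, scissors_c from where it was at the start of the episode above 0.025 m).
It also fails if it takes over 72 s, if anything falls off the work surface, if the arm or the gripper's body presses on something with over 40 N, if the wrist force passes 120 N, or if a joint passes its speed limit or range.

### The arm

A 6-joint arm with a two-finger parallel gripper is mounted at the origin on the work surface. World frame = base frame: x ahead of the robot, y to its left, z up, the work surface at z = 0. Lengths are in mm, angles in rad, forces in N, time in s.
With the tool pointing down it reaches from about 350 to 775 mm from the base axis. Payload 7.3 kg.
Tool frame: the origin (TCP) lies on the front face of the gripper's body, between the roots of the fingers; the fingertips stand 66 mm ahead of it and the grasp point (between the pads) lies 47 mm ahead of it (bot.tip_extent is the distance from the TCP to the fingertips, in mm); z points along the fingers, y is the line along which they close (so a half turn about z gives the same grasp; the last joint's range is limited). The gripper opens to 92 mm and grips with 3 to 60 N. Pads are 19 mm wide; open, the fingers measure 130 mm over their backs; the gripper's body (75 mm by 190 mm) begins 47 mm behind the grasp point.
Start: joints at [0.964, 0.342, 1.524, -0, 1.275, -0.146], TCP at [233.435, 470.262, 292.241] pointing down, gripper open.
Joint ranges: [-2.53, 2.53], [-0.77, 2.02], [0.04, 2.7], [-1, 4.14], [0.28, 2.66], [-3.11, 3.11]. Speed limits (rad/s): [2.57, 2.57, 3.14, 3.14, 3.14, 3.14].

### API

Orientations are given as [roll, pitch, yaw] about the fixed x, y, z axes, in that order (R = Rz(yaw) Ry(pitch) Rx(roll)).
In Python, from plant import readout, viewer, order, bot gives the robot as it stands.
- The arm moves only by the shell command python3 -m creep 'ROWS'. ROWS is text: rows parted by semicolons, each of 7 numbers parted by spaces: the shift along the world's x, y, z in m, then the turn, a rotation vector about the world's x, y, z in rad, then the opening in per cent of the stroke, from 0 (shut) to 100 (fully open). A call has 1 to 8 rows; each row shifts and turns the commanded pose from where the row before left it; what a row does not reach is not made up. A row lasts 1/12 s, in which the tool goes at most 41.7 mm and 7.16 degrees, less where a joint would pass 70% of its speed; a pose out of reach is approached as far as the arm can. A call is refused whole if a number of a shift passes 0.0417 or a number of a turn 0.125, either way. A call with a gripper value outside its range is refused whole. The fingers move at their own pace and stop on an object; the grip force is fixed at half the most. Time passes only in rows, so rows that do not move let the fingers close. It gives the time, the measured TCP pose, the force, the opening and the grip force at its end, in the units of the state.
- readout.get_obs(): the state, without advancing time (a new reading comes with each control period).
- viewer.capture(name): name is "scene" or "top"; returns the picture (420x560x3 uint8, red, green, blue); there is no depth.
- viewer.camera_info(name): a dict with "fx", "fy", "cx", "cy" (pixels), "origin" and "rotation" of the camera in the world. Camera axes: x right, y up, looking along -z (the intrinsics and any distortion apply to the point x, -y, -z); pixel columns grow to the right and rows downward; lengths in mm; the calibration is good to about 2 mm. A picture is of the moment at which its call begins. camera_info takes no time and is no camera call.
- order.close_job(): hands the job in; it is judged then, once.
The state is a dict: "time": time; "joint_positions": joint angles; "dq": joint speeds; "tau": joint torques, N m; "tool_pos": TCP position; "tcp_rot": TCP orientation; "contact_force": force on the tool from outside, world axes, zero at the start; "moment": the same for the moment, N m; "grip_width": finger opening in mm; "finger_force": force on a finger pad.
Only numpy, scipy, OpenCV 4.12 (cv2) and the standard library are available. Lean on these libraries where they do the work, as an engineer would, in place of code of your own. Each camera call takes 0.05 s, during which the arm holds its last target. There are 200 camera calls.

## Working session

There is one attempt and no reset: what is moved stays moved. The work goes in short steps, Python scripts to look and compute and a shell command to move; the robot and the scene stay as the last step left them, time stands still between calls to the robot, and variables do not carry over. Pictures are saved under pics/ and viewed, at most 10 in all, crops included, and the job is handed in when it is done.

```bash
mkdir -p pics
cat > cap.py <<'E'
import sys,cv2
from plant import viewer,readout
for n in ("scene","top"):
    im=viewer.capture(n); cv2.imwrite(f"pics/{n}_{sys.argv[1]}.png",im[:,:,::-1])
E
python3 cap.py 0
python3 - <<'E'
from plant import readout,viewer,bot
print(readout.get_obs()); print(viewer.camera_info("scene"),viewer.camera_info("top")); print(dir(bot))
E
```

```text
{'time': 0.1, 'joint_positions': array([ 9.63993001e-01,  3.42667987e-01,  1.52492330e+00, -1.71858956e-05,
        1.27536798e+00, -1.46045082e-01]), 'dq': array([ 0.00048477, -0.00296549, -0.00357712,  0.00126128, -0.00054118,
       -0.00113752]), 'tau': array([ 1.53335841e-03, -4.32007062e+01, -2.44691277e+01,  7.18931551e-02,
        5.26366406e-02, -6.33880336e-05]), 'tool_pos': array([233.28096745, 470.02716248, 291.60599969]), 'tcp_rot': array([-3.14023819e+00, -1.82619255e-04,  2.68083930e+00]), 'contact_force': array([-0.37511378, -0.89350686,  0.45765551]), 'moment': array([-0.01272999, -0.01455677,  0.04336442]), 'finger_force': 0.0, 'grip_width': 91.86276967678936}
{'fx': 533.3566253807155, 'fy': 533.3566253807155, 'cx': 276.0648486909603, 'cy': 207.45800339132782, 'origin': array([1460.91648208, -343.80200525, 1221.7158557 ]), 'rotation': array([0.73929772, 0.02078995, 1.26576545])} {'fx': 386.04600525455453, 'fy': 386.04600525455453, 'cx': 277.0601297909926, 'cy': 205.1542870731383, 'origin': array([333.76693175, -58.21775347, 962.07901081]), 'rotation': array([ 0.19109673, -0.00294678, -1.56684543])}
['Unreachable', '__class__', '__delattr__', '__dict__', '__dir__', '__doc__', '__eq__', '__format__', '__ge__', '__getattribute__', '__getstate__', '__gt__', '__hash__', '__init__', '__init_subclass__', '__le__', '__lt__', '__module__', '__ne__', '__new__', '__reduce__', '__reduce_ex__', '__repr__', '__setattr__', '__sizeof__', '__str__', '__subclasshook__', '__weakref__', 'tip_extent']
```

View pics/scene_0.png

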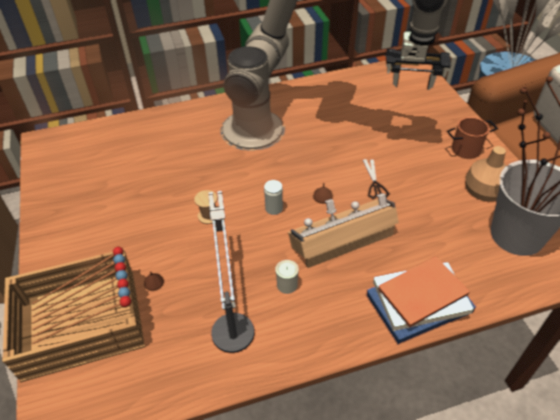

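View pics/top_0.png

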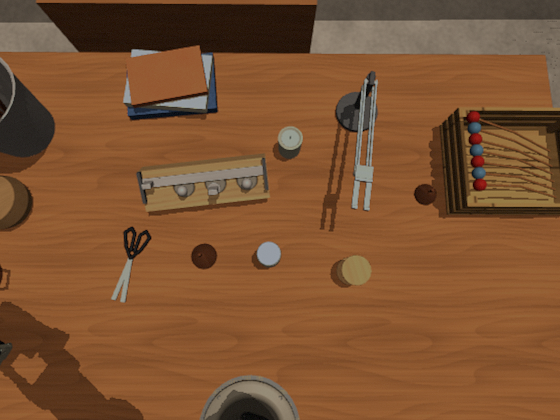

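The tray is centred near (203,185) in the top view. The balls are at about (183,190) and (247,182), the tabbed ornament is in the middle pocket at (212,186), and the knob is at (147,184). The fork runs from about (360,172) to (360,208). I'll enlarge these areas next.

```bash
cat > g.py <<'E'
import numpy as np,cv2
from scipy.spatial.transform import Rotation as Ro
from plant import viewer
C={n:viewer.camera_info(n) for n in("scene","top")}
def R(n):return Ro.from_euler('xyz',C[n]["rotation"]).as_matrix()
def proj(n,p):
    c=C[n];q=(np.atleast_2d(p)-c["origin"])@R(n)
    return np.c_[c["cx"]+c["fx"]*q[:,0]/-q[:,2],c["cy"]-c["fy"]*q[:,1]/-q[:,2]]
def ray(n,uv):
    c=C[n];d=R(n)@np.array([(uv[0]-c["cx"])/c["fx"],-(uv[1]-c["cy"])/c["fy"],-1]);return c["origin"],d/np.linalg.norm(d)
def onz(n,uv,z):
    o,d=ray(n,uv);return o+d*(z-o[2])/d[2]
def tri(us,ut):
    o1,d1=ray("scene",us);o2,d2=ray("top",ut)
    s=np.linalg.lstsq(np.c_[d1,-d2],o2-o1,rcond=None)[0]
    a,b=o1+s[0]*d1,o2+s[1]*d2
    return (a+b)/2,np.linalg.norm(a-b)
E
python3 - <<'E'
from g import *
print([ (C[n]["rotation"],R(n)[:,2]) for n in C])
for s,t in [((308,223),(183,190)),((355,206),(247,182)),((331,208),(212,186)),((382,201),(147,184)),((217,212),(364,174))]: print(tri(s,t))
def crop(n,f,x0,y0,w,h,k=4):
    im=cv2.imread(f"pics/{n}_{f}.png")[y0:y0+h,x0:x0+w]
    return cv2.resize(im,None,fx=k,fy=k,interpolation=cv2.INTER_CUBIC)
a=crop("top",0,130,145,150,75);b=crop("scene",0,280,185,130,75);
c=crop("top",0,340,140,70,75);d=crop("scene",0,190,185,60,75)
o=np.zeros((600,800,3),np.uint8)
o[:300,:600]=a;o[300:,:520]=b;o[300:600,520:800]=c
o[0:300,600:800]=d[:,:200]
cv2.imwrite("pics/crop0.png",o)
E
```

```text
[(array([0.73929772, 0.02078995, 1.26576545]), array([ 0.64727978, -0.18769578,  0.73878223])), (array([ 0.19109673, -0.00294678, -1.56684543]), array([-0.18994573,  0.0021427 ,  0.98179225]))]
(array([532.16370608,  88.95465121,  75.51158368]), np.float64(141.1604035136851))
(array([567.23725775,  69.04922505, 143.91576888]), np.float64(133.51441649661263))
(array([540.90073762,  85.1689236 , 113.41850736]), np.float64(3.916388133913378))
(array([548.97436713, 238.46691218,  97.87276078]), np.float64(2.0063708802771307))
(array([ 543.42956967, -234.67673154,  212.12292014]), np.float64(0.4065656167738579))
```

View pics/crop0.png

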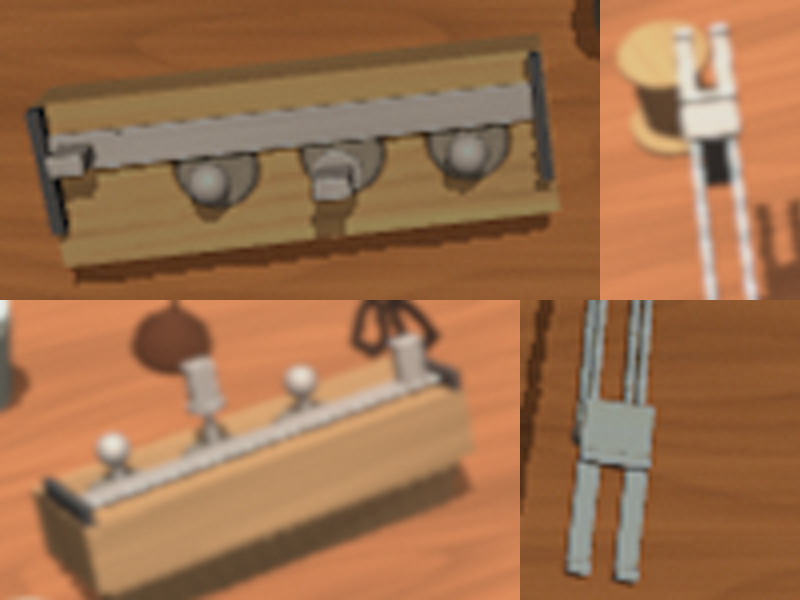

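Run:
```python
from g import *
from scipy.optimize import least_squares
A=lambda X,Y:(130+(X+.5)/4-.5,145+(Y+.5)/4-.5)
B=lambda X,Y:(280+(X+.5)/4-.5,185+(Y-300+.5)/4-.5)
Cc=lambda X,Y:(340+(X-520+.5)/4-.5,140+(Y-300+.5)/4-.5)
D=lambda X,Y:(190+(X-600+.5)/4-.5,185+(Y+.5)/4-.5)
P={}
for n,s,t in [("ballL",B(113,449),A(467,154)),("ballH",B(300,380),A(210,185)),("tabtop",B(198,364),A(333,189)),("knobtop",B(406,339),A(68,164)),
 ("tipR",D(720,29),Cc(627,578)),("tipL",D(684,32),Cc(579,573)),("pl_R",D(735,97),Cc(650,467)),("pl_L",D(684,101),Cc(585,462)),("plb_R",D(737,136),Cc(655,405)),("plb_L",D(686,139),Cc(587,402))]:
    P[n]=tri(s,t);print(n,P[n][0].round(1),P[n][1].round(1))
bl,bh=P["ballL"][0],P["ballH"][0];d=bh-bl
print("sep",np.linalg.norm(d),"yaw",np.arctan2(-d[0],d[1]))
```

```text
ballL [553.2  10.8  94.2] 0.7
ballH [534.3 159.   94.2] 0.5
tabtop [524.7  82.7 127.3] 0.7
knobtop [540.8 234.6 117.5] 2.4
tipR [ 474.2 -223.6  216.2] 24.2
tipL [ 472.1 -224.4  208.9] 22.2
pl_R [ 532.2 -232.9  214.2] 34.3
pl_L [ 529.5 -234.   204.5] 29.7
plb_R [ 564.4 -238.3  212.8] 31.9
plb_L [ 561.2 -238.1  203.3] 33.3
sep 149.45689545245548 yaw 0.1271769587432481
```

```bash
python3 - <<'E'
from g import *
Cc=lambda X,Y:(340+(X-520+.5)/4-.5,140+(Y-300+.5)/4-.5)
D=lambda X,Y:(190+(X-600+.5)/4-.5,185+(Y+.5)/4-.5)
for n,s,t in [("tip-y",D(684,32),Cc(627,578)),("tip+y",D(720,29),Cc(579,573)),("pl-y",D(684,101),Cc(650,467)),("pl+y",D(735,97),Cc(585,462)),("plb-y",D(686,139),Cc(655,405)),("plb+y",D(737,136),Cc(587,402))]:
    p,e=tri(s,t);print(n,p.round(1),e.round(1))
for n,uv,z in [("candle",(290,138),78),("can",(268,253),100),("spool",(356,270),80),("podb",(425,194),45),("poda",(204,256),50),("sc",(131,262),0)]: print(n,onz("top",uv,z).round(0))
E
sed -n 1,3p /dev/null
convert 2>/dev/null
python3 - <<'E'
import cv2
im=cv2.imread('pics/top_0.png')[60:220,340:400];a=cv2.resize(im,None,fx=5,fy=5*.75,interpolation=cv2.INTER_CUBIC)
im=cv2.imread('pics/scene_0.png')[185:245,195:255];b=cv2.resize(im,(480,480),interpolation=cv2.INTER_CUBIC)
import numpy as np
o=np.zeros((600,800,3),np.uint8);o[:600,:300]=a;o[:480,310:790]=b;cv2.imwrite('pics/fork0.png',o)
E
```

```text
tip-y [ 471.6 -235.7  213.1] 1.0
tip+y [ 474.4 -212.4  211. ] 1.3
pl-y [ 529.  -249.6  210.4] 2.1
pl+y [ 532.5 -217.5  206.6] 2.8
plb-y [ 561.2 -254.6  210.1] 0.1
plb+y [ 564.2 -222.   204.4] 1.2
candle [670. -91.  78.]
can [392. -40. 100.]
spool [ 356. -239.   80.]
podb [ 540. -420.   45.]
poda [388. 111.  50.]
sc [376. 299.   0.]
```

View pics/fork0.png

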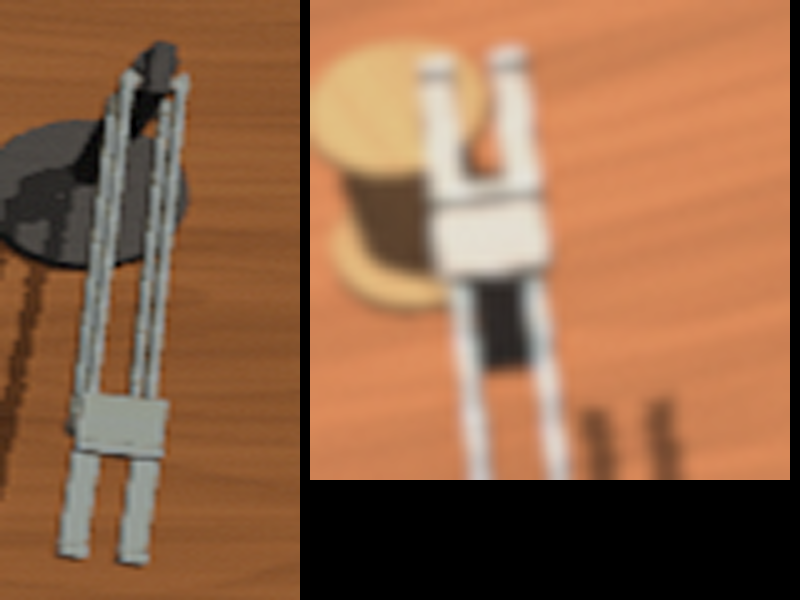

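The fork is seen clearly: its tips are at z≈210, yaw is about -0.16, and the seat is near (507,-230,205). I'll move to just above the knob.

```bash
python3 -m creep '0.025 -0.025 0 0 0 -0.1225 50;0.025 -0.025 0 0 0 -0.1225 50;0.025 -0.025 0 0 0 -0.1225 50;0.025 -0.025 0 0 0 -0.1225 50;0.025 -0.025 0 0 0 -0.1225 50;0.025 -0.025 0 0 0 -0.1225 50;0.025 -0.025 0 0 0 -0.1225 50;0.025 -0.025 0 0 0 -0.1225 50'
python3 -m creep '0.01 -0.006 -0.01 0.0133 -0.104 0 50;0.01 -0.006 -0.01 0.0133 -0.104 0 50;0.01 -0.006 -0.01 0.0133 -0.104 0 50;0.01 -0.006 -0.01 0.0133 -0.104 0 50;0.01 -0.006 -0.01 0.0133 -0.104 0 50;0 0 0 0 0 0 50;0 0 0 0 0 0 50'
cat > st.py <<'E'
import sys,numpy as np
from scipy.spatial.transform import Rotation as Ro
from plant import readout
def st(tgt=None,n=None):
    o=readout.get_obs();r=Ro.from_euler('xyz',o["tcp_rot"])
    print("t",round(o["time"],2),"tcp",o["tool_pos"].round(1),"F",o["contact_force"].round(2),"w",round(o["grip_width"],1),"ff",round(o["finger_force"],1),"q",o["joint_positions"].round(2))
    M=r.as_matrix();print("y",M[:,1].round(3),"z",M[:,2].round(3))
    if tgt is not None: print("dpos mm",(np.array(tgt)-o["tool_pos"]).round(1))
    if n is not None:
        zt=np.array(n[0],float);yt=np.array(n[1],float);zt/=np.linalg.norm(zt);yt-=yt@zt*zt;yt/=np.linalg.norm(yt)
        T=np.c_[np.cross(yt,zt),yt,zt];print("drot",(Ro.from_matrix(T)*r.inv()).as_rotvec().round(4))
    return o
c,s=np.cos(.127),np.sin(.127)
U=np.array([.866*c,.866*s,.5]);N=np.array([-.5*c,-.5*s,.866])
E
python3 - <<'E'
from st import *
k=np.array([548.7,235.6,103.6])
st(k+115*N,(-N,U))
E
```

```text
time: 0.77
tool_pos: [434.3, 268.7, 292.0]
tcp_rot: [-3.141, 0.0, 1.695]
contact_force: [-0.0, -0.0, 0.0]
grip_width: 47.0
finger_force: 0.0
time: 1.35
tool_pos: [482.4, 239.7, 241.3]
tcp_rot: [2.623, 0.003, 1.7]
contact_force: [0.7, 0.2, 0.2]
grip_width: 46.1
finger_force: 0.0
t 1.35 tcp [482.4 239.7 241.3] F [0.66 0.16 0.18] w 46.1 ff 0.0 q [ 0.38  0.26  1.91 -0.27  0.48  0.46]
y [0.861 0.113 0.496] z [ 0.492  0.061 -0.868]
dpos mm [  9.3 -11.4 -38.1]
drot [ 0.0033 -0.0046 -0.0019]
```

```bash
python3 -m creep '0.0045 -0.0055 -0.019 0.0015 -0.002 -0.001 50;0.0045 -0.0055 -0.019 0.0015 -0.002 -0.001 50;0.0065 0.0008 -0.011 0 0 0 50;0.0065 0.0008 -0.011 0 0 0 50;0.0065 0.0008 -0.011 0 0 0 50;0.005 0.0006 -0.009 0 0 0 50;0.005 0.0006 -0.009 0 0 0 50;0 0 0 0 0 0 50'
python3 cap.py 1
python3 - <<'E'
from st import *
k=np.array([548.7,235.6,103.6])
st(k+55*N,(-N,U))
import cv2
a=cv2.imread('pics/top_1.png')[145:220,110:210];b=cv2.imread('pics/scene_1.png')[150:225,330:430]
cv2.imwrite('pics/k1.png',np.vstack([cv2.resize(i,None,fx=4,fy=4,interpolation=cv2.INTER_CUBIC) for i in(a,b)]))
E
```

```text
time: 2.02
tool_pos: [524.9, 235.4, 157.3]
tcp_rot: [2.621, 0.003, 1.696]
contact_force: [-0.3, -0.8, -0.4]
grip_width: 45.9
finger_force: 0.0
t 2.12 tcp [524.  235.3 158. ] F [-0.17  0.26  0.9 ] w 45.7 ff 0.0 q [ 0.34  0.44  1.92 -0.39  0.28  0.55]
y [0.86  0.11  0.498] z [ 0.494  0.06  -0.867]
dpos mm [-2.6 -3.1 -6.8]
drot [ 0.0029 -0.0019  0.0015]
```

View pics/k1.png

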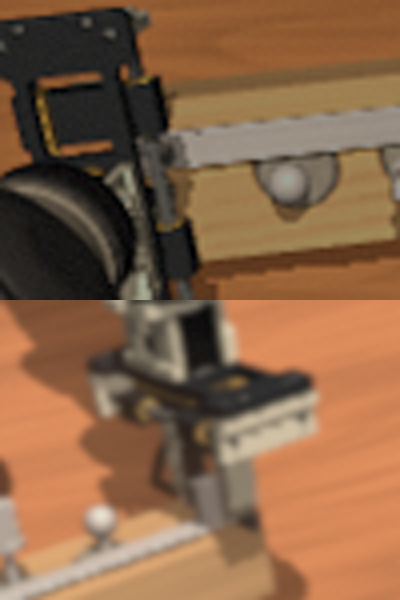

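The knob is at about (205,490) in the lower crop, between the fingers. Joint 5 is at its lower limit, so I'll roll the tool about the closing axis, which keeps the pads parallel to the knob.

```bash
cat >> st.py <<'E'
TY=np.array([-s,c,0])
def zt(a): return -np.cos(a)*N-np.sin(a)*TY
E
python3 -m creep '-0.010 -0.0012 0.017 0 0 0 50;0 0.003 0 -0.108 -0.0138 -0.062 50;0 0.003 0 -0.108 -0.0138 -0.062 50;0 0 0 0 0 0 50'
python3 - <<'E'
from st import *
k=np.array([548.7,235.6,103.6])
st(k+9*N-47*zt(.25),(zt(.25),U)); print(N)
E
```

```text
time: 2.45
tool_pos: [510.9, 239.6, 173.0]
tcp_rot: [2.63, 0.134, 1.625]
contact_force: [-0.4, 1.1, -0.5]
grip_width: 45.4
finger_force: 0.0
t 2.45 tcp [510.9 239.6 173. ] F [-0.43  1.13 -0.49] w 45.4 ff 0.0 q [ 0.43  0.43  1.88 -0.68  0.48  0.9 ]
y [0.867 0.113 0.485] z [ 0.495 -0.09  -0.864]
dpos mm [  9.2   4.1 -22.2]
drot [-0.0809 -0.028  -0.0498]
[-0.49597317 -0.06332944  0.866     ]
```

```bash
python3 -m creep '0 0.004 0 -0.081 -0.028 -0.05 50;0.003 0 -0.007 0 0 0 50;0.003 0 -0.007 0 0 0 50;0.003 0 -0.007 0 0 0 50;0 0 0 0 0 0 50'
python3 - <<'E'
from st import *
k=np.array([548.7,235.6,103.6])
st(k+9*N-47*zt(.25),(zt(.25),U))
E
```

```text
time: 2.87
tool_pos: [519.4, 241.2, 148.5]
tcp_rot: [2.613, 0.212, 1.574]
contact_force: [0.8, -1.1, -0.1]
grip_width: 45.8
finger_force: 0.0
t 2.87 tcp [519.4 241.2 148.5] F [ 0.78 -1.07 -0.14] w 45.8 ff 0.0 q [ 0.47  0.51  1.86 -0.87  0.54  1.12]
y [0.863 0.109 0.493] z [ 0.505 -0.18  -0.844]
dpos mm [0.7 2.5 2.3]
drot [-0.0035 -0.0082 -0.0013]
```

```bash
python3 -m creep '0 0.0025 0.0023 0 0 0 50;0 0 0 0 0 0 0;0 0 0 0 0 0 0;0 0 0 0 0 0 0;0 0 0 0 0 0 0;0 0 0 0 0 0 0;0 0 0 0 0 0 0;0 0 0 0 0 0 0'; python3 -c "
from st import *
st()"
```

```text
time: 3.53
tool_pos: [519.5, 244.7, 152.9]
tcp_rot: [2.608, 0.213, 1.573]
contact_force: [-1.5, -0.0, 0.8]
grip_width: 11.7
finger_force: 30.0
t 3.53 tcp [519.5 244.7 152.9] F [-1.53 -0.01  0.8 ] w 11.7 ff 30.0 q [ 0.48  0.5   1.85 -0.86  0.55  1.12]
y [0.861 0.109 0.497] z [ 0.509 -0.181 -0.842]
```

```bash
python3 -m creep '0.0044 0.0006 0.0026 0 0 0 0;0.0044 0.0006 0.0026 0 0 0 0;0.0044 0.0006 0.0026 0 0 0 0;0.0044 0.0006 0.0026 0 0 0 0;0.0044 0.0006 0.0026 0 0 0 0;0.0044 0.0006 0.0026 0 0 0 0;0 0 0 0 0 0 0;0 0 0 0 0 0 0'; python3 -c "
from st import *
o=st(); d=o['tool_pos']-[519.5,244.7,152.9];print(d@U,d@N,d@TY)"
```

```text
time: 4.2
tool_pos: [545.2, 247.9, 167.7]
tcp_rot: [2.611, 0.214, 1.572]
contact_force: [-8.3, -0.4, -0.5]
grip_width: 11.9
finger_force: 30.0
t 4.2 tcp [545.2 247.9 167.7] F [-8.28 -0.4  -0.51] w 11.9 ff 30.0 q [ 0.46  0.51  1.77 -0.78  0.59  1.01]
y [0.862 0.108 0.494] z [ 0.506 -0.182 -0.843]
29.79931380072318 -0.10339472528230424 -0.08140588027256598
```

```bash
python3 -m creep '0.0022 0.0003 0.0013 0 0 0 0;0 0 0 0 0 0 0;0 0 0 0 0 0 0'; python3 -c "
from st import *
o=st(); d=o['tool_pos']-[519.5,244.7,152.9];print(d@U,d@N,d@TY)"; python3 cap.py 2
python3 - <<'E'
import cv2,numpy as np
a=cv2.imread('pics/top_2.png')[130:220,110:280];b=cv2.imread('pics/scene_2.png')[165:265,280:420]
o=np.zeros((600,800,3),np.uint8);a=cv2.resize(a,(560,296),interpolation=2);b=cv2.resize(b,(420,300),interpolation=2);o[:296,:560]=a;o[300:,:420]=b;cv2.imwrite('pics/k2.png',o[:,:560])
E
```

```text
time: 4.45
tool_pos: [545.5, 248.0, 167.8]
tcp_rot: [2.615, 0.215, 1.572]
contact_force: [-15.6, 0.6, 0.5]
grip_width: 11.9
finger_force: 30.0
t 4.45 tcp [545.5 248.  167.8] F [-15.6    0.58   0.48] w 11.9 ff 30.0 q [ 0.46  0.51  1.77 -0.77  0.59  1.  ]
y [0.864 0.109 0.491] z [ 0.503 -0.184 -0.845]
30.168657801456032 -0.16390407489760753 -0.06781693718401785
```

View pics/k2.png

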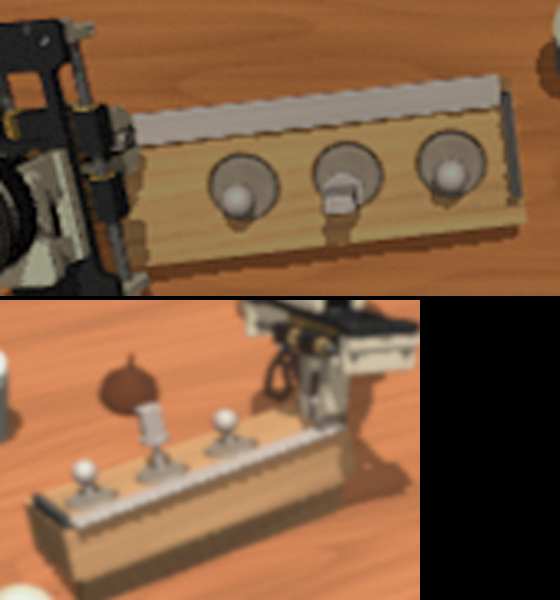

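The bar is fully up: the push reads 15.6 N against the stop. All three ornaments are free, with the tab at (342,190) in the upper crop. I'll let go, back off, and bring the tool to vertical.

```bash
python3 -m creep '-0.0025 -0.0003 -0.0012 0 0 0 0;0 0 0 0 0 0 50;0 0 0 0 0 0 50;0 0 0 0 0 0 50;-0.01 0.0037 0.017 0 0 0 50;-0.01 0.0037 0.017 0 0 0 50;-0.01 0.0037 0.017 0 0 0 50;-0.01 0.0037 0.017 0 0 0 50'
python3 - <<'E'
from st import *
T=np.array([530.9,83.2,116.7])
g=T+9*N-47*zt(-.4); print("grasp tcp",g.round(1), "above",(g+60*N).round(1))
st(g+60*N+[0,0,60],([0,0,-1],[c,s,0]))
E
```

```text
time: 5.22
tool_pos: [505.9, 263.5, 237.7]
tcp_rot: [2.607, 0.212, 1.573]
contact_force: [0.2, 0.8, 0.2]
grip_width: 45.8
finger_force: 0.0
grasp tcp [507.3  61.7 162. ] above [477.5  57.9 213.9]
t 5.22 tcp [505.9 263.5 237.7] F [0.19 0.78 0.24] w 45.8 ff 0.0 q [ 0.53  0.38  1.76 -0.67  0.73  0.92]
y [0.861 0.109 0.498] z [ 0.509 -0.18  -0.841]
dpos mm [ -28.3 -205.6   36.2]
drot [0.1722 0.5443 0.065 ]
```

```bash
python3 -m creep '-0.0035 -0.015 0.008 0.0345 0.109 0.013 50;-0.0035 -0.025 0.008 0.0345 0.109 0.013 50;-0.0035 -0.025 0.008 0.0345 0.109 0.013 50;-0.0035 -0.025 0.008 0.0345 0.109 0.013 50;-0.0035 -0.025 0.008 0.0345 0.109 0.013 50;-0.0035 -0.025 0.0 0 0 0 50;-0.0035 -0.025 0 0 0 0 50;-0.0035 -0.025 0 0 0 0 50'
python3 - <<'E'
from st import *
T=np.array([530.9,83.2,116.7])
g=T+9*N-47*zt(-.4)
z1=np.array([0,0,-1])*np.cos(.4)+TY*np.sin(.4)
st(g+60*N+[0,0,60],(z1,[c,s,0]))
E
```

```text
time: 5.88
tool_pos: [480.5, 80.1, 272.5]
tcp_rot: [3.091, 0.034, 1.688]
contact_force: [0.2, -0.8, -0.6]
grip_width: 45.9
finger_force: 0.0
t 5.88 tcp [480.5  80.1 272.5] F [ 0.16 -0.76 -0.57] w 45.9 ff 0.0 q [ 0.02  0.27  1.69 -0.03  1.13 -0.08]
y [0.992 0.118 0.051] z [ 0.054 -0.027 -0.998]
dpos mm [ -3.  -22.2   1.5]
drot [0.4242 0.1026 0.0194]
```

```bash
python3 -m creep '0 -0.0055 0 0.106 0.0256 0.005 50;0 -0.0055 0 0.106 0.0256 0.005 50;0 -0.0055 0 0.106 0.0256 0.005 50;0 -0.0055 0 0.106 0.0256 0.005 50;0 0 0 0 0 0 50'
python3 - <<'E'
from st import *
T=np.array([530.9,83.2,116.7])
g=T+9*N-47*zt(-.4)
st(g+60*N,(zt(-.4),U))
E
```

```text
time: 6.3
tool_pos: [481.0, 56.8, 271.4]
tcp_rot: [-3.14, -0.404, 1.695]
contact_force: [0.0, 0.3, -0.2]
grip_width: 45.8
finger_force: 0.0
t 6.3 tcp [481.   56.8 271.4] F [ 0.02  0.28 -0.2 ] w 45.8 ff 0.0 q [-0.24  0.33  1.67  0.39  1.32 -0.49]
y [ 0.992  0.124 -0.001] z [-0.05  0.39 -0.92]
dpos mm [ -3.5   1.1 -57.5]
drot [ 0.0623 -0.521   0.0012]
```

```bash
python3 -m creep '0 0 -0.005 0.0125 -0.104 0 50;0 0 -0.005 0.0125 -0.104 0 50;0 0 -0.005 0.0125 -0.104 0 50;0 0 -0.005 0.0125 -0.104 0 50;0 0 -0.005 0.0125 -0.104 0 50;0 0 0 0 0 0 50'
python3 - <<'E'
from st import *
T=np.array([530.9,83.2,116.7])
g=T+9*N-47*zt(-.4)
st(g+60*N,(zt(-.4),U))
E
```

```text
time: 6.8
tool_pos: [477.5, 60.5, 245.6]
tcp_rot: [2.586, -0.339, 1.907]
contact_force: [0.3, 0.8, -2.0]
grip_width: 45.9
finger_force: 0.0
t 6.8 tcp [477.5  60.5 245.6] F [ 0.28  0.78 -2.02] w 45.9 ff 0.0 q [-0.34  0.2   2.04  0.85  0.82 -1.15]
y [0.86  0.114 0.498] z [ 0.405  0.441 -0.801]
dpos mm [ -0.   -2.5 -31.7]
drot [ 0.0059 -0.0021 -0.002 ]
```

```bash
python3 -m creep '0 -0.0012 -0.016 0.006 -0.002 -0.002 50;0 -0.0012 -0.016 0 0 0 50;0.0065 0.0008 -0.011 0 0 0 50;0.0065 0.0008 -0.011 0 0 0 50;0.0065 0.0008 -0.011 0 0 0 50;0 0 0 0 0 0 50'
python3 - <<'E'
from st import *
T=np.array([530.9,83.2,116.7])
g=T+9*N-47*zt(-.4)
st(g,(zt(-.4),U))
E
python3 cap.py 3
python3 - <<'E'
import cv2,numpy as np
a=cv2.imread('pics/top_3.png')[140:230,140:280];b=cv2.imread('pics/scene_3.png')[165:265,270:410]
a=cv2.resize(a,(420,270),interpolation=2);b=cv2.resize(b,(420,300),interpolation=2);cv2.imwrite('pics/k3.png',np.vstack([a,b]))
E
```

```text
time: 7.3
tool_pos: [500.4, 60.1, 181.0]
tcp_rot: [2.585, -0.347, 1.904]
contact_force: [-0.1, 0.5, -0.3]
grip_width: 46.0
finger_force: 0.0
t 7.3 tcp [500.4  60.1 181. ] F [-0.06  0.52 -0.35] w 46.0 ff 0.0 q [-0.32  0.36  2.06  1.    0.71 -1.34]
y [0.861 0.109 0.497] z [ 0.404  0.445 -0.799]
dpos mm [  6.8   1.6 -19.1]
drot [-0.0012 -0.0042  0.0006]
```

View pics/k3.png

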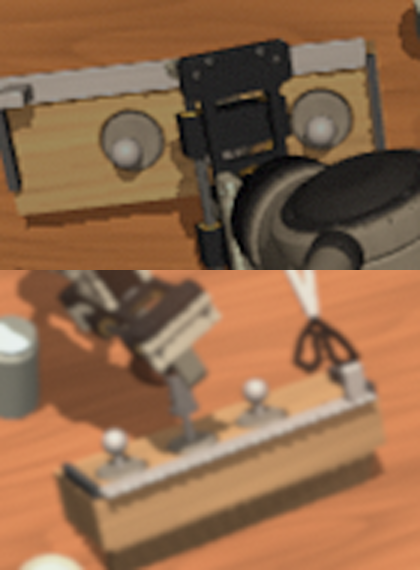

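The scene crop shows the fingers just above the tab at (178,395), slightly to the right of it. I'll go down, shift a little to the left, and grip.

```bash
python3 -m creep '0.0023 -0.0006 -0.0063 0 0 0 50;0.0023 -0.0006 -0.0063 0 -0.004 0 50;0.0022 -0.0006 -0.0063 0 0 0 50;0 0 0 0 0 0 50'
python3 - <<'E'
from st import *
T=np.array([530.9,83.2,116.7])
g=T+9*N-47*zt(-.4)
st(g,(zt(-.4),U))
E
python3 cap.py 4
python3 - <<'E'
import cv2,numpy as np
a=cv2.imread('pics/top_4.png')[140:230,140:280];b=cv2.imread('pics/scene_4.png')[180:240,280:390]
b=cv2.resize(b,(770,420),interpolation=2);cv2.imwrite('pics/k4.png',b)
E
```

```text
time: 7.73
tool_pos: [506.2, 57.8, 162.5]
tcp_rot: [2.579, -0.345, 1.906]
contact_force: [-0.5, 0.5, 0.1]
grip_width: 45.8
finger_force: 0.0
t 7.73 tcp [506.2  57.8 162.5] F [-0.51  0.47  0.09] w 45.8 ff 0.0 q [-0.32  0.4   2.06  1.07  0.68 -1.42]
y [0.858 0.108 0.502] z [ 0.41   0.445 -0.796]
dpos mm [ 1.   3.9 -0.5]
drot [-0.0013  0.0022  0.0015]
```

View pics/k4.png

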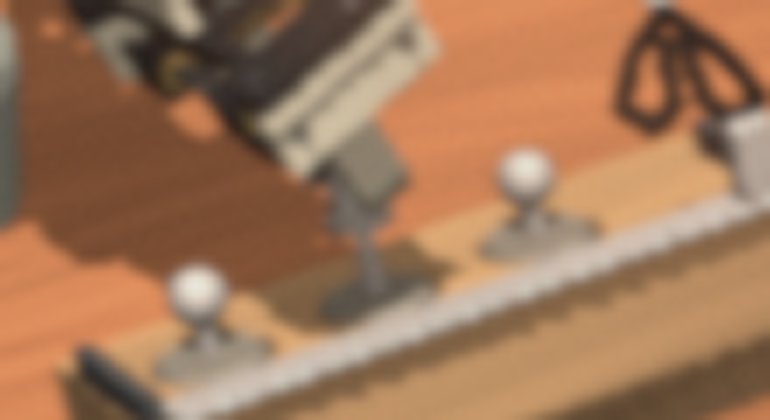

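The finger overlaps the tab, with its tip corner at about (383,200), just above the collar at (360,215). I'll close the gripper.

```bash
python3 -m creep '0 0 0 0 0 0 0;0 0 0 0 0 0 0;0 0 0 0 0 0 0;0 0 0 0 0 0 0;0 0 0 0 0 0 0;0 0 0 0 0 0 0;0 0 0 0 0 0 0;0 0 0 0 0 0 0'
python3 -c "
from st import *
st()"
```

```text
time: 8.5
tool_pos: [506.7, 57.8, 163.4]
tcp_rot: [2.577, -0.344, 1.906]
contact_force: [3.5, 1.2, 0.7]
grip_width: 12.0
finger_force: 30.0
t 8.5 tcp [506.7  57.8 163.4] F [3.54 1.17 0.73] w 12.0 ff 30.0 q [-0.32  0.4   2.06  1.07  0.68 -1.42]
y [0.857 0.108 0.504] z [ 0.412  0.445 -0.795]
```

```bash
python3 -m creep '-0.0025 -0.0003 0.0043 0 0 0 0;-0.0025 -0.0003 0.0043 0 0 0 0;-0.0037 -0.0005 0.0065 0 0 0 0;-0.0037 -0.0005 0.0065 0 0 0 0'
python3 -m creep '-0.0037 -0.0005 0.0065 0 0 0 0;-0.0037 -0.0005 0.0065 0 0 0 0;-0.0037 -0.0005 0.0065 0 0 0 0;-0.0037 -0.0005 0.0065 0 0 0 0;-0.0037 -0.0005 0.0065 0 0 0 0;-0.0037 -0.0005 0.0065 0 0 0 0;0 0 0 0 0 0 0'
python3 -c "
from st import *
o=st(); d=o['tool_pos']-[506.7,57.8,163.4];print(d@U,d@N,d@TY)"
```

```text
time: 8.83
tool_pos: [493.9, 56.0, 184.9]
tcp_rot: [2.578, -0.344, 1.906]
contact_force: [4.1, -0.2, -1.7]
grip_width: 12.0
finger_force: 30.0
time: 9.42
tool_pos: [471.1, 53.3, 224.8]
tcp_rot: [2.577, -0.343, 1.907]
contact_force: [-0.2, 0.7, -2.8]
grip_width: 11.7
finger_force: 30.0
t 9.42 tcp [471.1  53.3 224.8] F [-0.22  0.65 -2.84] w 11.7 ff 30.0 q [-0.37  0.23  2.08  0.91  0.79 -1.25]
y [0.857 0.108 0.504] z [ 0.412  0.445 -0.795]
-0.38999251104485566 71.10240018608947 0.031740658890590114
```

The ornament is out, weighing about 2.8 N. I'll raise it, turn it upright, and yaw it to line up with the fork.

```bash
cat >> st.py <<'E'
FY=-.16
F=np.array([np.cos(FY),np.sin(FY),0]);FT=np.array([-np.sin(FY),np.cos(FY),0])
ZF=np.array([0,0,-1])*np.cos(.4)+FT*np.sin(.4)   # tool z when ornament upright
# tab in tool axes at grasp
from scipy.spatial.transform import Rotation as Ro
RG=Ro.from_euler('xyz',[2.577,-.344,1.906]).as_matrix()
TAB=RG.T@np.array([24.2,25.4,-46.7])
NT=RG.T@N
def tcp_for(tab):
    T=np.c_[np.cross(F,ZF),F,ZF]; return np.array(tab)-T@TAB
E
python3 -m creep '0 -0.01 0.02 0 0 0 0;0 -0.01 0.02 0 0 0 0;0 -0.01 0.02 0 0 0 0;0 -0.01 0.02 -0.013 0.104 0 0;0 -0.01 0.02 -0.013 0.104 0 0;0 -0.01 0 -0.013 0.104 0 0;0 -0.01 0 -0.013 0.104 0 0;0 -0.01 0 -0.013 0.104 0 0'
python3 - <<'E'
from st import *
seat=np.array([507,-229.5,205.])
o=st(tcp_for(seat-110*F+[0,0,32]),(ZF,F))
M=Ro.from_euler('xyz',o['tcp_rot']).as_matrix();print("axis",M@NT,"tab",o['tool_pos']+M@TAB)
E
```

```text
time: 10.08
tool_pos: [471.6, -27.4, 324.4]
tcp_rot: [-3.141, -0.4, 1.695]
contact_force: [-0.6, 1.5, -2.1]
grip_width: 11.5
finger_force: 30.0
t 10.08 tcp [471.6 -27.4 324.4] F [-0.62  1.54 -2.08] w 11.5 ff 30.0 q [-0.41  0.29  1.57  0.34  1.5  -0.59]
y [ 0.992  0.124 -0.001] z [-0.049  0.386 -0.921]
dpos mm [ -76.6 -206.4  -33.4]
drot [ 2.000e-04 -1.000e-03 -2.845e-01]
axis [5.22199517e-03 8.28432276e-04 9.99964022e-01] tab [468.72503894  -5.47497371 270.35643092]
```

```bash
python3 -m creep '-0.016 -0.025 0 0 0 -0.036 0;-0.016 -0.026 0 0 0 -0.036 0;-0.016 -0.026 0 0 0 -0.036 0;-0.013 -0.026 0 0 0 -0.036 0;-0.008 -0.026 0 0 0 -0.036 0;-0.008 -0.026 0 0 0 -0.036 0;0 -0.026 0 0 0 -0.036 0;0 -0.026 0 0 0 -0.036 0'
python3 -m creep '0 0 -0.016 0 0 0 0;0 0 -0.016 0 0 0 0;0 0 0 0 0 0 0'
python3 cap.py 5
python3 - <<'E'
from st import *
seat=np.array([507,-229.5,205.])
o=st(tcp_for(seat-110*F+[0,0,32]),(ZF,F))
M=Ro.from_euler('xyz',o['tcp_rot']).as_matrix();print("axis",M@NT,"tab",o['tool_pos']+M@TAB)
tab=o['tool_pos']+M@TAB
from g import *
for p in (tab,tab-[0,0,20],tab-[0,0,50],tab-[0,0,94],seat):
    print(proj("scene",p).round(1),proj("top",p).round(1))
b=cv2.resize(cv2.imread('pics/scene_5.png')[150:250,180:260],(400,500),interpolation=2)
a=cv2.resize(cv2.imread('pics/top_5.png')[160:260,320:400],(400,500),interpolation=2)
cv2.imwrite('pics/k5.png',np.hstack([b,a]))
E
```

```text
time: 10.75
tool_pos: [394.0, -235.0, 323.6]
tcp_rot: [3.138, -0.402, 1.407]
contact_force: [0.5, 0.4, -2.2]
grip_width: 11.8
finger_force: 30.0
time: 11.0
tool_pos: [393.6, -233.5, 289.0]
tcp_rot: [-3.14, -0.405, 1.406]
contact_force: [-0.3, -0.2, -3.0]
grip_width: 11.6
finger_force: 30.0
t 11.1 tcp [ 394.5 -233.5  291.6] F [ 0.23 -0.13 -2.76] w 11.7 ff 30.0 q [-0.87  0.32  1.62  0.3   1.48 -0.78]
y [ 0.987 -0.162  0.002] z [ 0.065  0.386 -0.92 ]
dpos mm [ 0.4 -0.3 -0.5]
drot [-0.0023  0.0023  0.003 ]
axis [ 0.00187864 -0.00303872  0.99997162] tab [ 398.16559569 -211.54858745  237.57301061]
[[212.2 165.7]] [[357.8 245.2]]
[[213.  171.1]] [[355.7 246.1]]
[[214.1 178.9]] [[352.6 247.4]]
[[215.8 190. ]] [[348.6 249.1]]
[[216.1 203.5]] [[361.4 192.5]]
```

View pics/k5.png

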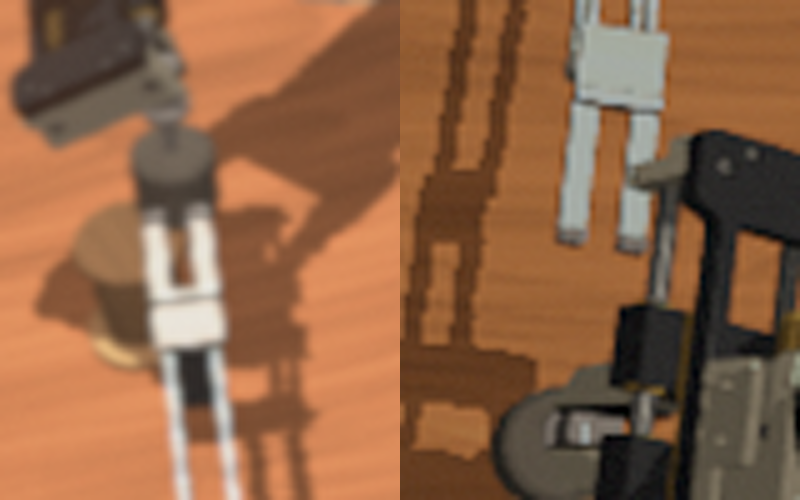

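The upright ornament is in front of the fork. In the scene crop the collar is at about (166,112) and the prong tips at about (155,208) and (200,208). Next I'll measure the slot line to sub-pixel accuracy.

Run:
```python
from st import *
from g import *
for n,rows,c0,c1 in (("top",range(186,206,2),348,376),("scene",range(196,208,2),205,228)):
    im=cv2.imread(f'pics/{n}_0.png').astype(float)
    sat=im[:,:,0]-0.5*im[:,:,2]  # blue high on grey prongs
    for v in rows:
        w=sat[v,c0:c1]; w=np.clip(w-20,0,None); x=np.arange(c0,c1)
        u=(w*x).sum()/w.sum(); p=onz(n,(u,v),205)
        d=p-[507,-229.5,205]; print(n,v,round(u,2),"along",(d@F).round(1),"across",(d@FT).round(1),np.where(w>20)[0]+c0)
```

```text
top 186 362.42 along 13.6 across -0.3 [354 355 356 357 358 359 366 367 368 369 370 371]
top 188 361.91 along 9.3 across 0.2 [354 355 356 357 358 366 367 368 369 370]
top 190 361.54 along 5.1 across 0.4 [353 354 355 356 357 358 365 366 367 368 369 370]
top 192 361.42 along 1.0 across 0.2 [353 354 355 356 357 358 365 366 367 368 369 370]
top 194 361.52 along -3.1 across -0.5 [353 354 355 356 357 358 365 366 367 368 369 370]
top 196 360.94 along -7.4 across 0.1 [353 354 355 356 357 365 366 367 368 369]
top 198 360.55 along -11.6 across 0.4 [352 353 354 355 356 357 365 366 367 368 369]
top 200 360.36 along -15.7 across 0.2 [352 353 354 355 356 357 364 365 366 367 368 369]
top 202 360.52 along -19.7 across -0.6 [352 353 354 355 356 357 364 365 366 367 368 369]
top 204 360.65 along -23.7 across -1.3 [352 353 354 355 356 364 365 366 367 368 369]
scene 196 214.94 along -27.5 across -1.2 [208 209 210 211 212 218 219 220 221 222]
scene 198 215.37 along -20.0 across -0.5 [209 210 211 212 213 218 219 220 221 222]
scene 200 215.44 along -12.8 across -0.8 [209 210 211 212 213 218 219 220 221 222]
scene 202 215.16 along -5.7 across -2.1 [209 210 211 212 213 219 220 221 222]
scene 204 215.31 along 1.5 across -2.2 [209 210 211 212 213 219 220 221 222]
scene 206 216.22 along 8.9 across -0.3 [209 210 211 212 213 214 219 220 221 222 223]
```

```bash
python3 -m creep '0.0099 -0.0026 0 0 0 0 0;0.0099 -0.0016 0 0 0 0 0;0.0099 -0.0016 0 0 0 0 0;0.0099 -0.0016 0 0 0 0 0;0.0099 -0.0016 0 0 0 0 0;0.0099 -0.0016 0 0 0 0 0;0 0 0 0 0 0 0'
python3 cap.py 6
python3 - <<'E'
from st import *
seat=np.array([507,-229.5,205.])
o=st(tcp_for(seat-50*F-FT+[0,0,32]),(ZF,F))
M=Ro.from_euler('xyz',o['tcp_rot']).as_matrix()
tab=o['tool_pos']+M@TAB
from g import *
print([proj("scene",tab-[0,0,h]).round(1) for h in(20,50)],proj("scene",seat-F*34).round(1))
b=cv2.resize(cv2.imread('pics/scene_6.png')[160:235,190:250],(480,600),interpolation=2)
a=cv2.resize(cv2.imread('pics/top_6.png')[170:245,340:380],(320,600),interpolation=2)
cv2.imwrite('pics/k6.png',np.hstack([b,a]))
E
```

```text
time: 11.68
tool_pos: [455.9, -244.4, 291.4]
tcp_rot: [3.137, -0.401, 1.411]
contact_force: [-0.2, -0.4, -1.7]
grip_width: 12.0
finger_force: 30.0
t 11.78 tcp [ 454.2 -244.1  291.3] F [-0.37  0.   -2.18] w 11.8 ff 30.0 q [-0.8   0.41  1.47  0.32  1.5  -0.7 ]
y [ 0.987 -0.161  0.002] z [ 0.065  0.386 -0.92 ]
dpos mm [-0.2 -0.2 -0.3]
drot [-0.0014  0.0025  0.002 ]
[array([[214.1, 186.8]]), array([[215.3, 194.6]])] [[215.2 194.2]]
```

View pics/k6.png

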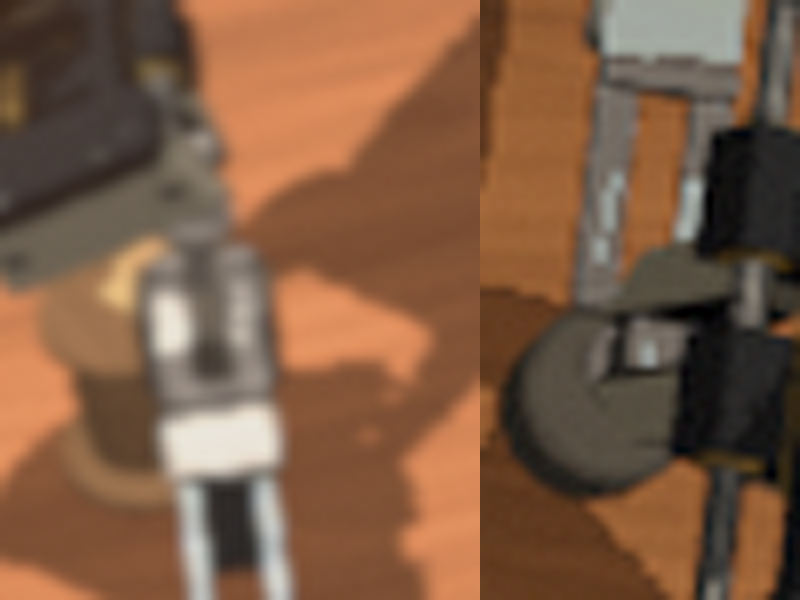

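In the scene crop the neck at (206,285) is centred in the slot, between prongs at about 165 and 245. I'll raise it 4 mm for lip clearance and enter.

```bash
python3 -m creep '0 0 0.004 0 0 0 0;0.0059 -0.001 0 0 0 0 0;0.0059 -0.001 0 0 0 0 0;0.0059 -0.001 0 0 0 0 0;0.0059 -0.001 0 0 0 0 0;0 0 0 0 0 0 0'; python3 -m creep '0.0059 -0.0009 0 0 0 0 0;0.0059 -0.0009 0 0 0 0 0;0 0 0 0 0 0 0';python3 -m creep '0.0059 -0.0009 0 0 0 0 0;0.0059 -0.0009 0 0 0 0 0;0 0 0 0 0 0 0'
python3 cap.py 7
python3 - <<'E'
from st import *
seat=np.array([507,-229.5,205.])
o=st(tcp_for(seat-FT+[0,0,36]),(ZF,F))
import cv2
b=cv2.resize(cv2.imread('pics/scene_7.png')[170:235,190:250],(553,600),interpolation=2)
cv2.imwrite('pics/k7.png',b)
E
```

```text
time: 12.28
tool_pos: [478.6, -248.5, 295.5]
tcp_rot: [3.138, -0.401, 1.41]
contact_force: [-0.2, -0.2, -3.0]
grip_width: 12.0
finger_force: 30.0
time: 12.53
tool_pos: [490.3, -250.2, 295.5]
tcp_rot: [3.138, -0.401, 1.41]
contact_force: [0.1, -0.9, -2.3]
grip_width: 11.9
finger_force: 30.0
time: 12.78
tool_pos: [502.1, -252.0, 295.6]
tcp_rot: [3.138, -0.401, 1.41]
contact_force: [0.0, -0.6, -2.1]
grip_width: 11.7
finger_force: 30.0
t 12.88 tcp [ 501.3 -251.9  295.5] F [-0.33  0.5  -3.14] w 11.7 ff 30.0 q [-0.75  0.49  1.34  0.33  1.54 -0.64]
y [ 0.987 -0.162  0.003] z [ 0.066  0.385 -0.92 ]
dpos mm [ 2.  -0.5 -0.5]
drot [-0.001   0.003   0.0025]
```

```bash
cat > avg.py <<'E'
import numpy as np
from plant import readout,viewer
L=[];P=[]
for i in range(8):
    viewer.capture("top");o=readout.get_obs();L.append(o["contact_force"]);P.append(o["tool_pos"])
L=np.array(L);print("F",L.mean(0).round(2),"sd",L.std(0).round(2),"tcp",np.mean(P,0).round(1),"t",round(o["time"],2),"ff",round(o["finger_force"],1),"w",round(o["grip_width"],1))
E
python3 -m creep '0.002 -0.0003 0 0 0 0 0;0 0 0 0 0 0 0'; python3 avg.py; python3 -m creep '0 0 -0.003 0 0 0 0;0 0 -0.003 0 0 0 0;0 0 -0.003 0 0 0 0;0 0 0 0 0 0 0;0 0 0 0 0 0 0';python3 avg.py
```

```text
time: 13.05
tool_pos: [503.3, -252.2, 295.7]
tcp_rot: [3.138, -0.401, 1.409]
contact_force: [-0.3, -0.5, -2.3]
grip_width: 11.6
finger_force: 30.0
F [-0.31  0.01 -2.44] sd [0.41 0.35 0.43] tcp [ 503.1 -252.2  295.7] t 13.45 ff 30.0 w 11.4
time: 13.87
tool_pos: [503.1, -252.1, 286.3]
tcp_rot: [3.139, -0.402, 1.409]
contact_force: [-0.7, -0.9, -3.2]
grip_width: 11.9
finger_force: 30.0
F [ 0.16  0.22 -2.16] sd [0.49 0.51 0.55] tcp [ 503.2 -252.2  286.7] t 14.27 ff 30.0 w 12.0
```

```bash
python3 -m creep '0 0 -0.003 0 0 0 0;0 0 0 0 0 0 0';python3 avg.py;python3 -m creep '0 0 -0.003 0 0 0 0;0 0 0 0 0 0 0';python3 avg.py;python3 -m creep '0 0 -0.003 0 0 0 0;0 0 0 0 0 0 0';python3 avg.py
```

```text
time: 14.43
tool_pos: [503.1, -252.2, 283.3]
tcp_rot: [3.138, -0.402, 1.409]
contact_force: [0.1, -0.3, -0.7]
grip_width: 11.7
finger_force: 30.0
F [-0.12 -0.24 -1.22] sd [0.52 0.45 0.42] tcp [ 503.2 -252.2  283.7] t 14.83 ff 30.0 w 11.6
time: 15.0
tool_pos: [503.1, -252.1, 280.1]
tcp_rot: [3.139, -0.402, 1.409]
contact_force: [0.1, -0.4, -2.1]
grip_width: 11.6
finger_force: 30.0
F [-0.42 -0.1  -0.98] sd [0.41 0.22 0.22] tcp [ 503.1 -252.2  280.6] t 15.4 ff 30.0 w 11.7
time: 15.57
tool_pos: [503.1, -252.2, 277.1]
tcp_rot: [3.139, -0.402, 1.409]
contact_force: [-0.2, 0.2, -1.1]
grip_width: 12.0
finger_force: 30.0
F [-0.36  0.04 -0.76] sd [0.32 0.35 0.55] tcp [ 503.2 -252.2  277.6] t 15.97 ff 30.0 w 12.1
```

```bash
python3 -m creep '-0.0003 0 -0.003 0 0 0 0;-0.0003 0 -0.003 0 0 0 0;-0.0003 0 -0.003 0 0 0 0;-0.0003 0 -0.003 0 0 0 0;-0.0003 0 -0.003 0 0 0 0;-0.0003 0 -0.003 0 0 0 0;0 0 0 0 0 0 0;0 0 0 0 0 0 0'; python3 avg.py;python3 avg.py;python3 -m creep '-0.0002 0 -0.003 0 0 0 0;0 0 -0.003 0 0 0 0;0 0 -0.003 0 0 0 0;0 0 -0.003 0 0 0 0;0 0 -0.003 0 0 0 0;0 0 0 0 0 0 0;0 0 0 0 0 0 0'; python3 avg.py;python3 avg.py
```

```text
time: 16.63
tool_pos: [501.3, -252.2, 259.4]
tcp_rot: [3.139, -0.402, 1.409]
contact_force: [0.3, -0.8, -0.7]
grip_width: 11.6
finger_force: 30.0
F [-0.17  0.17 -0.78] sd [0.42 0.29 0.63] tcp [ 501.3 -252.1  259.7] t 17.03 ff 30.0 w 11.6
F [-0.48  0.43 -0.59] sd [0.22 0.39 0.4 ] tcp [ 501.3 -252.1  259.6] t 17.43 ff 30.0 w 11.5
time: 18.02
tool_pos: [501.2, -252.2, 244.5]
tcp_rot: [3.138, -0.402, 1.409]
contact_force: [-0.2, 0.0, -0.1]
grip_width: 12.1
finger_force: 30.0
F [0.27 0.2  0.  ] sd [0.45 0.3  0.23] tcp [ 501.2 -252.2  244.8] t 18.42 ff 30.0 w 11.5
F [ 0.15  0.21 -0.19] sd [0.55 0.34 0.32] tcp [ 501.2 -252.2  244.7] t 18.82 ff 30.0 w 11.7
```

```bash
python3 -m creep '0 0 -0.002 0 0 0 0;0 0 0 0 0 0 0;0 0 0 0 0 0 0'; python3 avg.py;python3 avg.py
python3 - <<'E'
from plant import readout,viewer
import cv2,numpy as np
from st import *
from g import *
import subprocess
cv2.imwrite('pics/scene_8.png',viewer.capture("scene")[:,:,::-1])
cv2.imwrite('pics/top_8.png',viewer.capture("top")[:,:,::-1])
o=st();M=Ro.from_euler('xyz',o['tcp_rot']).as_matrix();tab=o['tool_pos']+M@TAB;print("tab",tab)
# stop plate: bright blob in the scene picture vs predicted for sunk seat
for n,box in (("scene",(195,240,195,250)),("top",(160,200,345,390))):
    im=cv2.imread(f'pics/{n}_8.png')[box[0]:box[1],box[2]:box[3]]
    m=(im.min(2)>(190 if n=="scene" else 140)).astype(np.uint8)
    k,l,s_,c_=cv2.connectedComponentsWithStats(m)
    for i in range(1,k):
        if s_[i,4]>8: print(n,s_[i]+[box[2],box[0],0,0,0],c_[i]+[box[2],box[0]])
for h in (0,34,65,93):
  seat=np.array([507,-229.5,205.])+[0,0,-h]
  print(h,[proj(n,seat+F*(24+16)+[0,0,5]).round(1) for n in("scene","top")])
E
```

```text
time: 19.07
tool_pos: [501.2, -252.2, 242.5]
tcp_rot: [3.138, -0.401, 1.409]
contact_force: [0.3, 0.6, 0.8]
grip_width: 11.6
finger_force: 30.0
F [ 0.76  0.1  -0.37] sd [0.26 0.29 0.31] tcp [ 501.2 -252.2  242.7] t 19.47 ff 30.0 w 12.0
F [ 0.89 -0.3   0.1 ] sd [0.3  0.51 0.26] tcp [ 501.2 -252.2  242.7] t 19.87 ff 30.0 w 11.8
t 19.97 tcp [ 501.2 -252.2  242.7] F [ 0.33 -0.23  1.05] w 11.4 ff 30.0 q [-0.75  0.53  1.42  0.34  1.43 -0.68]
y [ 0.987 -0.162  0.003] z [ 0.066  0.385 -0.92 ]
tab [ 504.88408073 -230.28276705  188.63019048]
scene [213 221   5   7  31] [215. 224.]
top [361 175   3   8  20] [361.85 178.2 ]
0 [array([[217. , 213.5]]), array([[364.4, 172.8]])]
34 [array([[218.3, 222.2]]), array([[360.8, 177.2]])]
65 [array([[219.5, 229.9]]), array([[357.7, 180.9]])]
93 [array([[220.5, 236.6]]), array([[355.1, 184.1]])]
```

The arm carries the load, with Fz ≈ 0, and sits at rest. I'll release and back out along the tool axis.

```bash
python3 -m creep '0 0 0 0 0 0 16;0 0 0 0 0 0 20;0 0 0 0 0 0 24;0 0 0 0 0 0 30;0 0 0 0 0 0 30;0 0 0 0 0 0 30;0 0 0 0 0 0 30;0 0 0 0 0 0 30'; python3 avg.py; python3 -m creep '-0.0003 -0.0019 0.0046 0 0 0 30;-0.0003 -0.0019 0.0046 0 0 0 30;-0.0006 -0.0039 0.0092 0 0 0 30;-0.0006 -0.0039 0.0092 0 0 0 30;-0.0006 -0.0039 0.0092 0 0 0 30;-0.0006 -0.0039 0.0092 0 0 0 30;-0.0006 -0.0039 0.0092 0 0 0 30;0 0 0 0 0 0 30'; python3 avg.py
python3 -m creep '-0.001 -0.008 0.018 0 0 0 30;-0.001 -0.008 0.018 0 0 0 30;-0.001 -0.008 0.018 0 0 0 30;-0.001 -0.008 0.018 0 0 0 30;-0.01 0 0.005 0 0 0 30;-0.015 0 0 0 0 0 30;-0.015 0 0 0 0 0 30;-0.015 0 0 0 0 0 30'
python3 - <<'E'
import cv2,numpy as np
from plant import viewer
from g import *
for n in("scene","top"): cv2.imwrite(f'pics/{n}_9.png',viewer.capture(n)[:,:,::-1])
for f in (8,9):
  for n,box in (("scene",(185,245,195,250)),("top",(160,215,340,390))):
    im=cv2.imread(f'pics/{n}_{f}.png')[box[0]:box[1],box[2]:box[3]]
    m=(im.min(2)>(190 if n=="scene" else 140)).astype(np.uint8)
    k,l,s_,c_=cv2.connectedComponentsWithStats(m)
    for i in range(1,k):
        if s_[i,4]>8: print(f,n,s_[i]+[box[2],box[0],0,0,0],(c_[i]+[box[2],box[0]]).round(1))
E
```

```text
time: 20.63
tool_pos: [501.2, -252.2, 242.7]
tcp_rot: [3.138, -0.401, 1.409]
contact_force: [-0.6, 0.8, -0.2]
grip_width: 27.5
finger_force: 0.0
F [ 0.02 -0.08  0.11] sd [0.55 0.51 0.42] tcp [ 501.2 -252.2  242.7] t 21.03 ff 0.0 w 27.6
time: 21.7
tool_pos: [497.9, -276.7, 300.2]
tcp_rot: [3.135, -0.399, 1.41]
contact_force: [-0.5, -0.3, 0.3]
grip_width: 27.8
finger_force: 0.0
F [-0.1  -0.11 -0.19] sd [0.62 0.36 0.17] tcp [ 497.5 -275.4  297.7] t 22.1 ff 0.0 w 27.6
time: 22.77
tool_pos: [437.4, -306.9, 374.1]
tcp_rot: [3.139, -0.402, 1.409]
contact_force: [-0.2, 0.2, -0.6]
grip_width: 27.7
finger_force: 0.0
8 scene [213 221   5   7  31] [215. 224.]
8 top [361 175   3   8  20] [361.8 178.2]
9 scene [212 203   7   3  18] [215.2 203.9]
9 scene [218 213   6   7  17] [221.4 216.6]
9 scene [213 221  12   9  90] [218.6 224.7]
9 top [351 160  17  28 250] [359.4 177.7]
9 top [348 188   7  26  81] [350.6 201. ]
9 top [357 189  10   9  56] [361.8 193.7]
9 top [354 201  11  14  61] [361.2 207.1]
```

Run:
```python
from st import *
from g import *
p,e=tri((215.2,203.9),(361.8,193.7));print("tabtop",p.round(1),e.round(1))
o=st([440,263,374],([0,0,-1],[1,0,0]))
```

```text
tabtop [ 505.  -231.3  202. ] 0.9
t 22.87 tcp [ 436.8 -307.1  374.6] F [ 0.59 -0.63  0.31] w 27.3 ff 0.0 q [-0.9   0.42  1.24  0.3   1.75 -0.72]
y [ 0.987 -0.163  0.002] z [ 0.065  0.386 -0.92 ]
dpos mm [  3.2 570.1  -0.6]
drot [-0.4008  0.0347  0.1615]
```

```bash
python3 -m creep '0 0.033 0 -0.05 0 0.02 40;0 0.033 0 -0.05 0 0.02 40;0 0.033 0 -0.05 0 0.02 40;0 0.033 0 -0.05 0 0.02 40;0 0.033 0 -0.05 0 0.02 40;0 0.033 0 -0.05 0 0.02 40;0 0.033 0 -0.05 0 0.02 40;0 0.033 0 -0.05 0 0.02 50'; python3 -m creep '0.003 0.037 0 0 0 0.015 50;0.003 0.037 0 0 0 0.015 50;0.003 0.037 0 0 0 0.015 50;0.003 0.037 0 0 0 0.015 50;0.003 0.037 0 0 0 0.015 50;0.003 0.037 0 0 0 0.015 50;0.003 0.037 0 0 0 0.015 50;0 0.037 0 0 0 0.015 50'
python3 - <<'E'
from st import *
z1=np.array([0,0,-1])*np.cos(.25)-TY*np.sin(.25)
st([490,265,290],(z1,[c,s,0]))
E
```

```text
time: 23.53
tool_pos: [438.2, -41.5, 374.7]
tcp_rot: [3.106, -0.001, 1.579]
contact_force: [0.2, -0.1, 0.7]
grip_width: 40.2
finger_force: 0.0
time: 24.2
tool_pos: [459.3, 255.0, 374.3]
tcp_rot: [3.107, -0.003, 1.699]
contact_force: [0.8, -0.9, -0.2]
grip_width: 46.0
finger_force: 0.0
t 24.2 tcp [459.3 255.  374.3] F [ 0.83 -0.9  -0.21] w 46.0 ff 0.0 q [ 0.36  0.28  1.39 -0.    1.44  0.24]
y [0.991 0.128 0.034] z [ 0.034  0.008 -0.999]
dpos mm [ 30.7  10.  -84.3]
drot [-0.2556  0.0016 -0.0055]
```

```bash
python3 -m creep '0.01 0.003 -0.02 -0.12 0 0 50;0.01 0.003 -0.02 -0.12 0 -0.003 50;0.005 0.003 -0.02 -0.016 0 -0.003 50;0.005 0 -0.02 0.0133 -0.104 0 50;0 0 -0.01 0.0133 -0.104 0 50;0 0 -0.01 0.0133 -0.104 0 50;0 0 -0.01 0.0133 -0.104 0 50;0 0 -0.01 0.0133 -0.104 0 50'
python3 - <<'E'
from st import *
M=Ro.from_euler('xyz',[2.611,.214,1.572]).as_matrix()
g=np.array([545.2,247.9,167.7])-M[:,2]*40
st(g,(M[:,2],M[:,1]));print(M[:,2])
E
```

```text
time: 24.87
tool_pos: [488.8, 262.5, 254.3]
tcp_rot: [2.598, 0.212, 1.57]
contact_force: [2.3, -0.3, -0.5]
grip_width: 45.7
finger_force: 0.0
t 24.87 tcp [488.8 262.5 254.3] F [ 2.28 -0.35 -0.46] w 45.7 ff 0.0 q [ 0.55  0.33  1.78 -0.67  0.75  0.92]
y [0.856 0.108 0.505] z [ 0.517 -0.181 -0.837]
dpos mm [ 36.1  -7.3 -52.9]
drot [-0.0017  0.0126 -0.0009]
[ 0.50626471 -0.18256173 -0.84283288]
```

```bash
python3 -m creep '0.012 -0.0024 -0.0176 -0.001 0.012 0 50;0.012 -0.0024 -0.0176 0 0 0 50;0.012 -0.0024 -0.0176 0 0 0 50;0.005 -0.0018 -0.0084 0 0 0 50;0.005 -0.0018 -0.0084 0 0 0 50;0.005 -0.0018 -0.0084 0 0 0 50;0.005 -0.0018 -0.0084 0 0 0 50;0 0 0 0 0 0 50'
python3 - <<'E'
from st import *
M=Ro.from_euler('xyz',[2.611,.214,1.572]).as_matrix()
st([545.2,247.9,167.7],(M[:,2],M[:,1]))
E
```

```text
time: 25.53
tool_pos: [545.7, 246.6, 167.0]
tcp_rot: [2.616, 0.217, 1.571]
contact_force: [-0.2, -0.2, -0.5]
grip_width: 45.9
finger_force: 0.0
t 25.53 tcp [545.7 246.6 167. ] F [-0.24 -0.15 -0.5 ] w 45.9 ff 0.0 q [ 0.46  0.51  1.77 -0.77  0.59  1.  ]
y [0.865 0.108 0.49 ] z [ 0.502 -0.186 -0.845]
dpos mm [-0.5  1.3  0.7]
drot [ 0.0033 -0.0047  0.0021]
```

Spot on. I'll grip the knob and slide it down 32 mm.

```bash
python3 -m creep '0 0.001 0.0007 0 0 0 0;0 0 0 0 0 0 0;0 0 0 0 0 0 0;0 0 0 0 0 0 0;0 0 0 0 0 0 0;0 0 0 0 0 0 0;0 0 0 0 0 0 0;0 0 0 0 0 0 0'; python3 -m creep '-0.0043 -0.0005 -0.0025 0 0 0 0;-0.0043 -0.0005 -0.0025 0 0 0 0;-0.0043 -0.0005 -0.0025 0 0 0 0;-0.0043 -0.0005 -0.0025 0 0 0 0;-0.0043 -0.0005 -0.0025 0 0 0 0;-0.0043 -0.0005 -0.0025 0 0 0 0;-0.0017 -0.0002 -0.001 0 0 0 0;0 0 0 0 0 0 0'
python3 -c "
from st import *
o=st(); d=o['tool_pos']-[519.5,244.7,152.9];print(d@U,d@N,d@TY)"; python3 avg.py
```

```text
time: 26.2
tool_pos: [544.6, 248.2, 168.9]
tcp_rot: [2.616, 0.217, 1.571]
contact_force: [-5.7, 0.4, 1.7]
grip_width: 11.7
finger_force: 30.0
time: 26.87
tool_pos: [517.1, 244.8, 152.9]
tcp_rot: [2.615, 0.217, 1.571]
contact_force: [-5.0, 1.8, 5.5]
grip_width: 11.8
finger_force: 30.0
t 26.87 tcp [517.1 244.8 152.9] F [-5.    1.76  5.45] w 11.8 ff 30.0 q [ 0.48  0.5   1.85 -0.85  0.56  1.11]
y [0.864 0.109 0.491] z [ 0.503 -0.186 -0.844]
-2.098284913524235 1.1755603485273438 0.429884221511556
F [-5.18  0.3   5.66] sd [0.52 0.49 0.57] tcp [517.1 244.8 152.9] t 27.27 ff 30.0 w 12.0
```

```bash
python3 -m creep '-0.0017 -0.0002 -0.001 0 0 0 0;0 0 0 0 0 0 0';python3 -m creep '-0.0017 -0.0002 -0.001 0 0 0 0;0 0 0 0 0 0 0'; python3 avg.py; python3 -c "
from st import *
o=st(); d=o['tool_pos']-[519.5,244.7,152.9];print(d@U,d@N,d@TY,o['contact_force']@U)"
```

```text
time: 27.43
tool_pos: [516.8, 244.8, 152.8]
tcp_rot: [2.612, 0.216, 1.571]
contact_force: [2.0, -0.7, 5.6]
grip_width: 11.8
finger_force: 30.0
time: 27.6
tool_pos: [516.5, 244.8, 152.7]
tcp_rot: [2.609, 0.216, 1.571]
contact_force: [7.7, -2.3, 6.3]
grip_width: 12.1
finger_force: 30.0
F [ 7.97 -2.18  5.91] sd [0.39 0.54 0.46] tcp [516.6 244.8 152.7] t 28.0 ff 30.0 w 11.8
t 28.0 tcp [516.6 244.8 152.7] F [ 7.66 -1.56  5.18] w 11.8 ff 30.0 q [ 0.49  0.5   1.85 -0.87  0.55  1.13]
y [0.862 0.109 0.496] z [ 0.507 -0.184 -0.842]
-2.6023756009848094 1.294632201954855 0.43966428958042025 8.997385143820814
```

At the lower stop, pushing back with 9 N. I'll ease off, release, withdraw, and check.

```bash
python3 -m creep '0.0017 0.0002 0.001 0 0 0 0;0 0 0 0 0 0 20;0 0 0 0 0 0 35;0 0 0 0 0 0 50;0 0 0 0 0 0 50;-0.01 0.0037 0.017 0 0 0 50;-0.01 0.0037 0.017 0 0 0 50;-0.01 0.0037 0.017 0 0 0 50'
python3 -m creep '-0.01 0.004 0.017 0 0 0 50;-0.01 0.01 0.025 0 0 0 50;-0.01 0.02 0.025 0 0 0 50;-0.01 0.03 0.025 0 0 0 50;-0.01 0.03 0.025 0 0 0 50;-0.01 0.03 0.025 0 0 0 50;0 0 0 0 0 0 50;0 0 0 0 0 0 50'
python3 cap.py 10
python3 - <<'E'
from st import *
from g import *
st()
d=lambda n,b:cv2.absdiff(cv2.imread(f'pics/{n}_0.png'),cv2.imread(f'pics/{n}_10.png'))[b[0]:b[1],b[2]:b[3]].max(2)
print("tray+knob diff top",d("top",(150,220,140,195)).max(),(d("top",(150,220,135,275))>50).sum(),"scene L",(d("scene",(195,260,290,322))>50).sum(),"scene R",(d("scene",(190,260,340,400))>50).sum())
for n,box in (("scene",(185,245,195,250)),("top",(160,215,340,390))):
    im=cv2.imread(f'pics/{n}_10.png')[box[0]:box[1],box[2]:box[3]]
    m=(im.min(2)>(190 if n=="scene" else 140)).astype(np.uint8)
    k,l,s_,c_=cv2.connectedComponentsWithStats(m)
    for i in range(1,k):
        if s_[i,4]>8: print(n,s_[i]+[box[2],box[0],0,0,0],(c_[i]+[box[2],box[0]]).round(1))
E
```

```text
time: 28.67
tool_pos: [485.6, 255.7, 202.9]
tcp_rot: [2.616, 0.217, 1.571]
contact_force: [-0.0, 0.4, 1.4]
grip_width: 45.6
finger_force: 0.0
time: 29.33
tool_pos: [425.8, 381.3, 345.8]
tcp_rot: [2.613, 0.215, 1.574]
contact_force: [0.9, -0.2, -0.7]
grip_width: 45.9
finger_force: 0.0
t 29.43 tcp [426.  378.9 343.6] F [ 0.62  0.   -0.45] w 45.7 ff 0.0 q [ 0.81  0.33  1.51 -0.58  1.13  0.96]
y [0.865 0.11  0.489] z [ 0.502 -0.188 -0.845]
tray+knob diff top 91 167 scene L 0 scene R 0
scene [213 203   6   3  13] [215.4 203.6]
scene [219 213   5   7  12] [221.8 216.3]
scene [212 216   3   4  10] [212.8 217.7]
scene [213 221  12   9  84] [218.6 224.6]
top [352 168  15  20 198] [359.1 179.1]
top [350 188   5  10  26] [351.6 191.3]
top [357 189   9   9  49] [361.7 193.5]
top [348 200   5  13  42] [350.  206.5]
top [356 201   9  13  45] [361.2 207. ]
```

The tray area in the scene view matches the start picture, and the ornament hangs steady. Handing in.

```bash
python3 -c "
from plant import order
print(order.close_job())"
```

```text
the job is handed in; nothing more can be done
None
```

I handed in the job at about 29 s of the 72 s, with no verdict returned: the tabbed ornament hangs at rest in the sunk fork, released, the keeper bar is back at its lower stop, and the two ball-topped ornaments look unmoved in the pictures; I did not check the bystanders separately.

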